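Hang the scraper beside the putty knife on a shared tool hook

ROBOT

A 6-joint arm with a two-finger parallel gripper is mounted at the origin on the work surface. World frame = base frame: x ahead of the robot, y to its left, z up, the work surface at z = 0. Lengths are in m, angles in rad, forces in N, time in s.
With the tool pointing down it reaches from about 0.3 to 0.875 m from the base axis. Payload 6.4 kg.
Tool frame: the origin (TCP) lies on the centre line of the jaws, within the pads' length; the fingertips stand 25 mm ahead of it and the grasp point (between the pads) lies 6 mm ahead of it (ctrl.tip_reach is the distance from the TCP to the fingertips, in m); z points along the fingers, y is the line along which they close (so a half turn about z gives the same grasp; the last joint's range is limited). The gripper opens to 85 mm and grips with 20 to 120 N. Pads are 22 mm wide; open, the fingers measure 114 mm over their backs; the gripper's body (76 mm by 85 mm) begins 54 mm behind the grasp point. The pads swing forward as they close: fully open they stand 13 mm farther back than shut.
Start: joints at [0.9, 0.181, 1.607, -0, 1.354, -0.206], TCP at [0.258, 0.514, 0.231] pointing down, gripper open.
Joint ranges: [-2.99, 2.99], [-0.89, 2.07], [0.3, 2.58], [-1.14, 4.28], [0, 2.63], [-3.12, 3.12]. Speed limits (rad/s): [2.57, 2.57, 3.01, 3.14, 3.14, 3.14].

INTERFACE

Orientations are given as a unit quaternion [w, x, y, z].
In Python, from bench import ctrl gives the robot as it stands.
- The arm moves only by the tool servo_tool, never from a script. Its argument "motion" is a list that holds one entry, the list of rows, each a list of 5 numbers: the shift along the tool's x, y, z in cm, then the turn about the tool's z in degrees, then the closure, from -1 (fully open) to 1 (shut). In form: [[[dx, dy, dz, twist, claw], ...]]. A call has 1 to 5 rows; each row is the pose to reach, as a shift and turn from the pose commanded when the call began, along the tool's axes at that moment; what a row does not reach only later rows make up. A row lasts 1/10 s, in which the tool goes at most 50 mm and 8.59 degrees, less where a joint would pass 70% of its speed; a pose out of reach is approached as far as the arm can. A call with a gripper value outside its range is refused whole. The fingers move at their own pace and stop on an object; the grip force is fixed at half the most. Time passes only in rows, so rows that repeat a pose let the fingers close. It gives the time, the measured TCP pose, the force, the opening and the grip force at its end, in the units of the state.
- ctrl.get_obs(): the state, without advancing time (a new reading comes with each control period).
- ctrl.camera(name): name is "scene" or "side" or "wrist"; returns a dict with "pixels" (400x640x3 uint8, red, green, blue), "depth" (400x640 float32, m along the optical axis (not along the pixel's ray), 0 where there is no reading), "fx", "fy", "cx", "cy" (pixels), "R" (3x3) and "t" (3): a world point X has camera coordinates R X + t; the wrist camera has in their place "hand_eye" (4x4, takes a point from camera to tool coordinates, whose origin is the TCP and whose axes are the flange's). Camera axes: x right, y down, z forward; pixel columns grow to the right and rows downward; lengths in m; the calibration is good to about 2 mm. A picture is of the moment at which its call begins: read the wrist's pose just before it.
- ctrl.hand_in(): hands the job in; it is judged then, once.
The state is a dict: "time_s": time; "q": joint angles; "dq": joint speeds; "joint_efforts": joint torques, N m; "eef_pos": TCP position; "eef_rot": TCP orientation; "wrist_force": force on the tool from outside, world axes, zero at the start; "torque": the same for the moment, N m; "opening": opening from 0.0 (shut) to 1.0 (fully open); "grasp_force": force on a finger pad.
Only numpy, scipy, OpenCV 4.12 (cv2) and the standard library are available. Lean on these libraries where they do the work, as an engineer would, in place of code of your own. Each camera call takes 0.05 s, during which the arm holds its last target. There are 200 camera calls.

TASK

Take the wide scraper out of the wooden rack and thread its hang hole onto the hook of the tool stand, in front of the putty knife that already hangs there. With the scraper push the knife back along the hook until the pair presses against the sprung rubber bumper and the bumper just gives by a millimetre or two (a light push, about 8 N; never ram it), hold that for a moment, then leave both tools hanging freely, close side by side, on the hook. Do not knock the knife off, and leave everything else where it is.

Things in the scene. Friction and masses are not known exactly. Their poses are not given: they have to be found in the camera images.
- stand: Fixed tool stand: grey upright post 20 x 36 mm, 235 mm tall, on a dark steel foot 110 x 130 x 12 mm. Origin on the bench under the post's front face, z up. The single hook leaves the post's front face and points along the stand's own -x.
- hook_root (a point): Point on the hook bar's axis where it leaves the post's front face, 210 mm above the bench; axes as the stand's. 7 mm round steel bar, straight along -x for 110 mm. On it sits a clamped collar with a sprung black rubber bumper disc (22 mm diameter) whose front face is 18 to 54 mm from the post, different each time and not measured: feel (or see) it. It gives 1 mm per 4 N, 6 mm at most.
- hook_tip (a point): Centre of the hook's rounded end. From the straight bar's end (x = -110 mm from hook_root) the bar rises to this point at x = -118, z = +7 mm, so the end reaches x = -121.5 mm and its top is 10.5 mm above the straight bar's axis.
- knife: Putty knife hanging on the hook: flat wooden handle 28 mm wide (y), 12 mm thick (x), blade 32 mm wide, pointing down. Origin at the centre of its 18 mm hang hole (axis: its x); top 15 mm above, blade tip 135 mm below. 90 g. Starts 62 to 68 mm from the post, slides along the bar with about 1 N until the bumper is met. At rest its origin is 5.5 mm below the bar axis.
- scraper: Wide scraper: flat wooden handle 38 mm wide (y), 14 mm thick (x), 75 mm blade down. Origin at the centre of its 20 mm hang hole (axis: its x, either face first); top 17 mm above, blade edge 145 mm below. 110 to 220 g. Stands in a rack slot, leaning up to 3 deg. Grip its 38 mm width, pads beside the hole: the hook passes between the fingers. Hung at rest its origin is 6.5 mm below the bar axis.
- rack: Fixed wooden block 110 (x) x 105 (y) x 55 mm high, origin at the centre of its underside, with two slots 6 x 81 mm, 45 mm deep, long way along its y, at x = -28 and x = +28 mm. The scraper and the filling knife stand in them, either way round.
- filler: Filling knife standing in the other rack slot: round wooden handle 24 mm in diameter without a hole, blade 60 mm wide. Origin on its axis, 15 mm above its top, 145 mm above its lower edge; overall 130 mm. Leave alone.
- glue: Bystander: white glue bottle, 56 mm diameter, 160 mm tall, origin at its underside.
- paintcan: Bystander: can, 90 mm diameter, 110 mm tall, origin at its underside.
- hammer: Bystander: hammer lying on the bench.
- spanner: Bystander: spanner lying on the bench.
- tape: Bystander: tape measure 65 x 35 x 62 mm, origin at its underside.
- pot: Bystander: grey plastic cup, 70 mm diameter, 80 mm tall, origin at its underside.
Things that resemble listed ones, but are neither listed nor needed, are in the scene too. Leave any turquoise look-alike of the knife alone. Leave any green look-alike of the scraper alone.

How it is judged:
By the outcome, as a careful person would: the job done as asked, in the order asked, and still so for the second after the job is handed in, with the robot touching nothing.
It also fails if it takes over 51 s, if anything falls off the work surface, if the arm or the gripper's body presses on something with over 40 N, if the wrist force passes 120 N, or if a joint passes its speed limit or range.

## Working session

There is one attempt and no reset: what is moved stays moved. The work goes in short steps, Python scripts to look and compute and a tool call to move; the robot and the scene stay as the last step left them, time stands still between calls to the robot, and variables do not carry over. Pictures are saved under pics/ and viewed, at most 13 in all, crops included, and the job is handed in when it is done.

Besides the shell and the picture viewer there is one more tool, called after ">>>" as name(argument=value, ...) on one line, values as JSON. servo_tool: Moves the arm, as the interface text tells. Its arguments: {"type":"object","properties":{"motion":{"type":"array"}},"required":["motion"]}

```bash
ls; mkdir -p pics; python3 - <<'E'
from bench import ctrl
import cv2,numpy as np
print(ctrl.get_obs(), ctrl.tip_reach)
for n in ("scene","side"):
    c=ctrl.camera(n); np.savez(f"{n}0.npz",**{k:v for k,v in c.items()})
    cv2.imwrite(f"pics/{n}0.png",c["pixels"][:,:,::-1])
    print(n,c["fx"],c["R"],c["t"])
E
```

```text
pics
{'time_s': 0.0, 'q': array([ 8.99692317e-01,  1.81545491e-01,  1.60802825e+00, -3.71789578e-06,
        1.35383184e+00, -2.06259645e-01]), 'dq': array([-3.72560856e-05,  4.12184728e-04,  5.54880161e-04,  1.08473907e-03,
        1.41962315e-03, -8.10451928e-04]), 'joint_efforts': array([ 8.96675988e-05, -4.44856632e+01, -3.51349425e+01, -1.64526896e-04,
        8.94212164e-03,  4.89659760e-05]), 'eef_pos': array([0.25736354, 0.51354653, 0.23037189]), 'eef_rot': array([-3.83374605e-04,  2.30334765e-01,  9.73111029e-01, -8.21404723e-04]), 'wrist_force': array([-0.29699648, -0.40265725,  0.0278375 ]), 'torque': array([-0.00048017,  0.01650796,  0.02079009]), 'grasp_force': 0.0, 'opening': 0.9975786409160353} 0.025
scene 456.29477924539884 [[ 0.06218941  0.99801693  0.00973024]
 [ 0.77633001 -0.04224384 -0.62890951]
 [-0.62725129  0.04666539 -0.77741762]] [-0.01258724 -0.3181743   1.52063045]
side 416.3921962227606 [[ 0.73482152 -0.67814075  0.0127457 ]
 [-0.50721035 -0.5618863  -0.65346878]
 [ 0.45030545  0.47371817 -0.75684615]] [-0.38589001  0.36168062  0.90620134]
```

View pics/scene0.png

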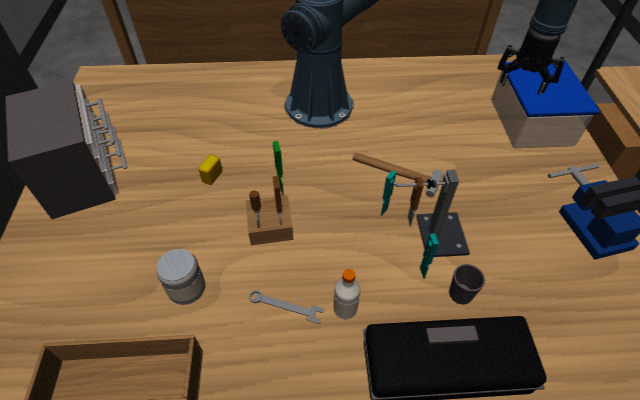

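View pics/side0.png

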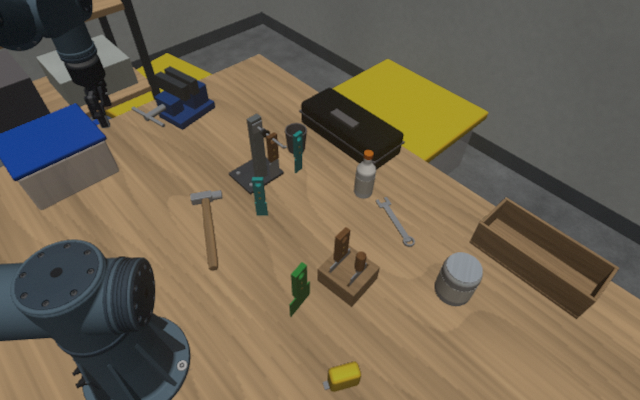

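The scene view shows the rack at (270,220) with the scraper at (277,192) and the filler at (255,205). The green look-alike is at (279,165), and the stand post is at (447,200) with its hook pointing left toward (393,183). Turquoise look-alikes are at (388,190) and (430,255). Next I'll zoom in.

```bash
cat > h.py <<'E'
import numpy as np,cv2
def load(n): return dict(np.load(n))
def pts(c,u0,u1,v0,v1):
    v,u=np.mgrid[v0:v1,u0:u1]; d=c["depth"][v0:v1,u0:u1]; m=d>0
    u,v,d=u[m],v[m],d[m]
    P=np.c_[(u-c["cx"])/c["fx"]*d,(v-c["cy"])/c["fy"]*d,d]
    return (P-c["t"])@c["R"], c["pixels"][v,u], np.c_[u,v]
def proj(c,X):
    p=np.atleast_2d(X)@c["R"].T+c["t"]; return np.c_[p[:,0]/p[:,2]*c["fx"]+c["cx"],p[:,1]/p[:,2]*c["fy"]+c["cy"]]
E
python3 - <<'E'
from h import *
a=load("scene0.npz");b=load("side0.npz")
A=cv2.resize(a["pixels"][130:290,230:480],None,fx=3.2,fy=3.2,interpolation=cv2.INTER_CUBIC)
cv2.imwrite("pics/sc_crop.png",A[:,:,::-1])
B=cv2.resize(b["pixels"][100:320,190:400],None,fx=2.7,fy=2.7,interpolation=cv2.INTER_CUBIC)
cv2.imwrite("pics/si_crop.png",B[:,:,::-1])
for nm,c,box in (("post",a,(442,458,172,235)),("turqA",a,(380,398,168,218)),("turqB",a,(418,440,230,282)),("knife",a,(405,425,172,228)),("scr",a,(271,284,174,215)),("green",a,(270,288,138,196)),
  ("rack",a,(245,295,195,245)),("s_post",b,(248,268,112,185)),("s_turqA",b,(290,308,125,172)),("s_knife",b,(262,282,130,165)),("s_turqB",b,(250,270,175,217)),("s_scr",b,(330,352,225,265)),("s_green",b,(286,312,260,318))):
    P,C,_=pts(c,*box); C=C.astype(int)
    r,g,bl=C.T
    m={"t":(bl>r+30)&(g>r+30),"g":(g>r+40)&(g>bl+40)}
    if "turq" in nm: k=m["t"]
    elif "green" in nm: k=m["g"]
    elif "post" in nm: k=(abs(r-bl)<20)&(P[:,2]>0.03)
    elif "rack" in nm: k=(P[:,2]>0.045)&(P[:,2]<.062)
    else: k=(r>bl+20)&(P[:,2]>0.1)
    Q=P[k]
    print(nm,k.sum(),np.round(np.percentile(Q,[2,50,98],axis=0),3).tolist())
E
```

```text
post 515 [[0.532, 0.25, 0.086], [0.559, 0.26, 0.2], [0.562, 0.273, 0.237]]
turqA 233 [[0.449, 0.138, 0.014], [0.466, 0.146, 0.111], [0.472, 0.161, 0.153]]
turqB 227 [[0.6, 0.209, 0.012], [0.661, 0.214, 0.127], [0.666, 0.237, 0.153]]
knife 285 [[0.531, 0.18, 0.122], [0.555, 0.19, 0.188], [0.559, 0.198, 0.222]]
scr 187 [[0.468, -0.137, 0.104], [0.503, -0.128, 0.16], [0.506, -0.121, 0.175]]
green 67 [[0.335, -0.139, 0.053], [0.355, -0.131, 0.162], [0.38, -0.124, 0.166]]
rack 1258 [[0.438, -0.211, 0.047], [0.502, -0.157, 0.056], [0.544, -0.103, 0.059]]
s_post 816 [[0.522, 0.214, 0.037], [0.536, 0.258, 0.151], [0.557, 0.272, 0.235]]
s_turqA 59 [[0.637, 0.21, 0.064], [0.652, 0.216, 0.147], [0.662, 0.223, 0.153]]
s_knife 289 [[0.527, 0.187, 0.133], [0.538, 0.19, 0.181], [0.557, 0.216, 0.22]]
s_turqB 76 [[0.445, 0.141, 0.056], [0.456, 0.152, 0.147], [0.466, 0.161, 0.152]]
s_scr 335 [[0.464, -0.137, 0.103], [0.478, -0.133, 0.147], [0.503, -0.121, 0.173]]
s_green 122 [[0.328, -0.137, 0.057], [0.354, -0.13, 0.161], [0.37, -0.121, 0.164]]
```

View pics/sc_crop.png

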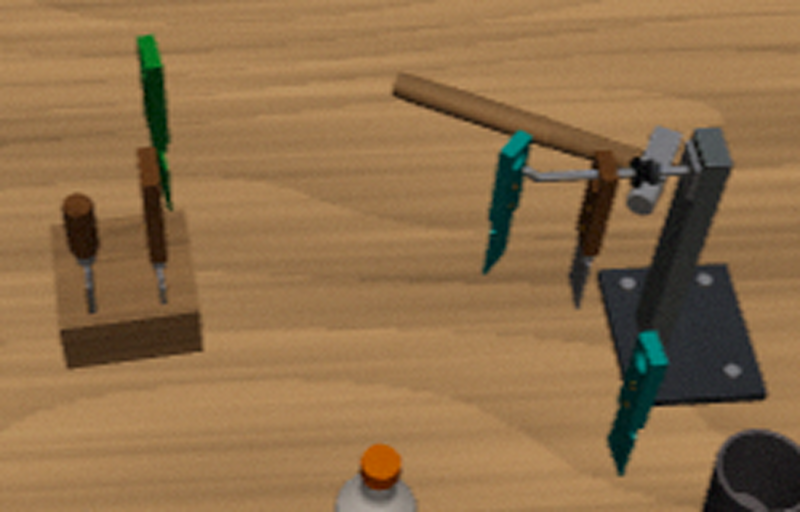

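View pics/si_crop.png

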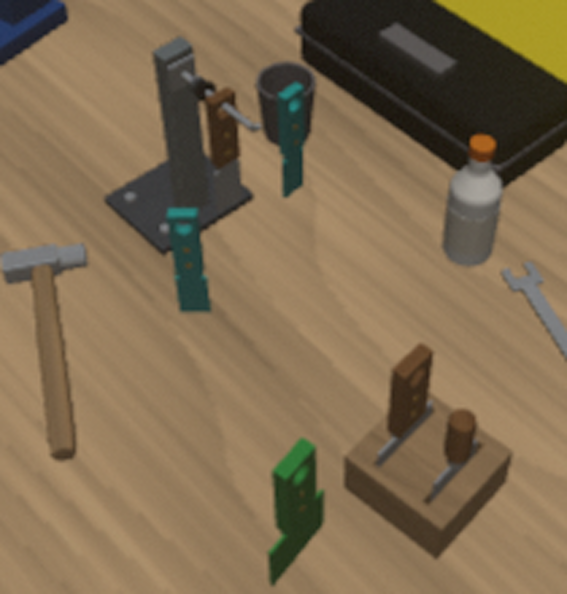

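The crops show the scraper's hole side at about (410,375) in the side crop, in the rear slot. Both look-alikes stand free on the bench. The hook runs from (690,170) to (530,175) in the scene crop, with a dark bumper at (640,172) and the knife at (603,160).

Next I'll fit poses.

```bash
python3 - <<'E'
from h import *
a=load("scene0.npz");b=load("side0.npz")
def rect(P): 
    (cx,cy),(w,h),an=cv2.minAreaRect((P[:,:2]*1000).astype(np.float32)); return np.round([cx,cy,w,h,an],1)
for n,c,bs,br,bh in (("scene",a,(270,286,172,215),(240,300,190,245),(390,450,170,200)),("side",b,(328,354,222,268),(315,382,240,300),(254,300,118,160))):
    P,C,_=pts(c,*bs);C=C.astype(int); k=(C[:,0]>C[:,2]+20)&(P[:,2]>.11)&(P[:,2]<.185)&(abs(P[:,1]+.13)<.03); Q=P[k]
    t=Q[Q[:,2]>.165]; print(n,"scr top",len(t),rect(t),t.mean(0).round(4),"all",rect(Q))
    # face: robust plane y=f(x,z) on body below top
    for lo,hi in ((.11,.165),):
        B=Q[(Q[:,2]>lo)&(Q[:,2]<hi)]
        for it in range(4):
            A=np.c_[B[:,0],B[:,2],np.ones(len(B))]; s=np.linalg.lstsq(A,B[:,1],rcond=None)[0]; r=B[:,1]-A@s
            B=B[abs(r)<2*r.std()+1e-4]
        print("  face dy/dx %.3f dy/dz %.3f y@(.486,.155) %.4f"%(s[0],s[1],s@[.486,.155,1]),len(B),"x",np.percentile(B[:,0],[1,99]).round(4))
    P,C,_=pts(c,*br); R=P[(P[:,2]>.05)&(P[:,2]<.06)]; print("  rack",rect(R),len(R), np.median(R[:,2]).round(4))
    P,C,u=pts(c,*bh); k=(P[:,2]>.195)&(P[:,2]<.225)&(P[:,1]<.255)&(P[:,1]>.11); H=P[k]; hc=C[k].astype(int); hu=u[k]
    g=(abs(hc[:,0]-hc[:,2])<25); 
    o=np.argsort(H[:,1])
    for i in o[::max(1,len(o)//45)]:
        print("   ",H[i].round(4),hc[i],hu[i],g[i])
    P,C,_=pts(c,*((435,462,165,200) if n=="scene" else (244,274,108,140))); T=P[(P[:,2]>.23)&(P[:,2]<.245)]; print("  posttop",rect(T),len(T),T[:,2].mean().round(4))
E
```

```text
scene scr top 82 [ 485.3 -129.9   42.3   13.3    6.3] [ 0.4876 -0.1296  0.1723] all [ 485.3 -129.6   42.4   13.9    6.1]
  face dy/dx 0.258 dy/dz -0.005 y@(.486,.155) -0.1326 92 x [0.4874 0.5065]
  rack [ 488.2 -157.4  110.7  110.     6.1] 1188 0.0556
    [0.5459 0.1343 0.2207] [126 123 121] [394 183] True
    [0.546  0.1397 0.2137] [62 59 55] [396 185] True
    [0.5468 0.1445 0.2109] [65 62 60] [398 186] True
    [0.544  0.1513 0.2141] [115 113 118] [401 184] True
    [0.5439 0.1582 0.2136] [117 116 120] [404 184] True
    [0.546  0.1625 0.2123] [116 112 103] [406 185] True
    [0.5416 0.1676 0.2138] [146 134 125] [408 183] True
    [0.5449 0.1738 0.2138] [120 120 126] [411 184] True
    [0.5451 0.1805 0.2136] [117 118 125] [414 184] True
    [0.5538 0.1857 0.2131] [51 30 10] [417 187] False
    [0.5474 0.1865 0.2158] [65 42 24] [417 184] False
    [0.5565 0.1871 0.2023] [40 21  5] [417 191] False
    [0.5332 0.1874 0.2132] [45 24 13] [416 180] False
    [0.5342 0.1882 0.221 ] [92 52 21] [417 178] False
    [0.5392 0.1886 0.1994] [76 45 21] [416 186] False
    [0.5511 0.1896 0.2199]
[... 4270 characters left out ...]
58 128] True
    [0.5343 0.251  0.221 ] [70 68 64] [255 125] True
    [0.5289 0.2516 0.1998] [65 63 57] [254 132] True
    [0.5509 0.2524 0.2112] [68 64 59] [260 125] True
    [0.532  0.2528 0.2179] [67 64 58] [254 126] True
    [0.533  0.2531 0.1966] [66 63 58] [255 132] True
    [0.554  0.2533 0.2021] [70 66 61] [261 127] True
    [0.5373 0.2538 0.2007] [66 63 58] [256 130] True
    [0.5311 0.2539 0.204 ] [67 64 60] [254 130] True
    [0.5399 0.2542 0.2195] [72 68 63] [256 124] True
    [0.5358 0.2545 0.2113] [67 62 57] [255 127] True
    [0.5441 0.2548 0.2235] [95 96 95] [257 122] True
    [0.5337 0.2549 0.219 ] [79 77 73] [254 125] True
  posttop [540.4 266.   21.   36.   88.5] 79 0.2341
```

>>> servo_tool(motion=[[[-2.5,-2.4,-1.5,0,-1],[-6,-5.7,-3,0,-1],[-9.5,-9.1,-4,0,-1],[-13,-12.5,-4,0,-1],[-16.4,-15.8,-4,0,-1]]])

```text
time_s: 0.6
eef_pos: [0.3337, 0.2976, 0.2714]
eef_rot: [0.0, 0.23, 0.973, 0.0]
wrist_force: [0.5, 0.1, -0.8]
opening: 1.002
grasp_force: 0.0
```

>>> servo_tool(motion=[[[-3.3,-3.2,0,0,-1],[-6.6,-6.4,0,0,-1],[-9.9,-9.5,0,0,-1],[-13.2,-12.6,0,0,-1],[-16.4,-15.8,0,0,-1]]])

```text
time_s: 1.1
eef_pos: [0.4094, 0.0828, 0.2712]
eef_rot: [0.0, 0.23, 0.973, 0.0]
wrist_force: [0.5, 0.5, -0.3]
opening: 0.998
grasp_force: 0.0
```

>>> servo_tool(motion=[[[-3.3,-3.2,0,8,-1],[-6.6,-6.4,0,16,-1],[-9.9,-9.5,0,24,-1],[-13.2,-12.6,0,32,-1],[-16.4,-15.8,0,40,-1]]])

```text
time_s: 1.6
eef_pos: [0.4852, -0.1321, 0.271]
eef_rot: [-0.0, 0.552, 0.834, 0.0]
wrist_force: [0.8, 0.8, 0.4]
opening: 0.999
grasp_force: 0.0
```

>>> servo_tool(motion=[[[0,0,0,8,-1],[0,0,0,16,-1],[0,0,0,17.3,-1],[0,0,0,17.3,-1]]])

```text
time_s: 2.0
eef_pos: [0.4849, -0.1301, 0.271]
eef_rot: [-0.0, 0.668, 0.744, -0.0]
wrist_force: [-0.1, 0.2, -0.6]
opening: 0.997
grasp_force: 0.0
```

```bash
python3 - <<'E'
from h import *
from bench import ctrl
from scipy.spatial.transform import Rotation as Ro
o=ctrl.get_obs(); c=ctrl.camera("wrist"); T=c["hand_eye"]; print(T.round(3).tolist())
np.savez("w0.npz",**c, p=o["eef_pos"],q=o["eef_rot"])
c2=dict(c,R=np.eye(3),t=np.zeros(3)); P,C,u=pts(c2,0,640,0,400)
P=P@T[:3,:3].T+T[:3,3]
w,x,y,z=o["eef_rot"]; W=P@Ro.from_quat([x,y,z,w]).as_matrix().T+o["eef_pos"]
k=(W[:,2]>.163)&(W[:,2]<.182)&(abs(W[:,0]-.485)<.035)&(abs(W[:,1]+.13)<.03)
print(k.sum(),W[k].mean(0),np.median(W[k],axis=0),cv2.minAreaRect((W[k][:,:2]*1000).astype(np.float32)))
print(np.percentile(W[k],[1,99],axis=0))
cv2.imwrite("pics/w0.png",c["pixels"][:,:,::-1])
E
```

```text
[[-0.0, -0.961, -0.276, 0.07], [1.0, -0.0, -0.0, -0.002], [0.0, -0.276, 0.961, -0.143], [0.0, 0.0, 0.0, 1.0]]
759 [ 0.48332076 -0.12887015  0.17166589] [ 0.48336934 -0.12867799  0.17207873] ((483.54254150390625, -129.66458129882812), (38.06591796875, 14.768672943115234), 6.193643093109131)
[[ 0.46462548 -0.13771009  0.16444098]
 [ 0.50178011 -0.12096819  0.17357849]]
```

View pics/w0.png

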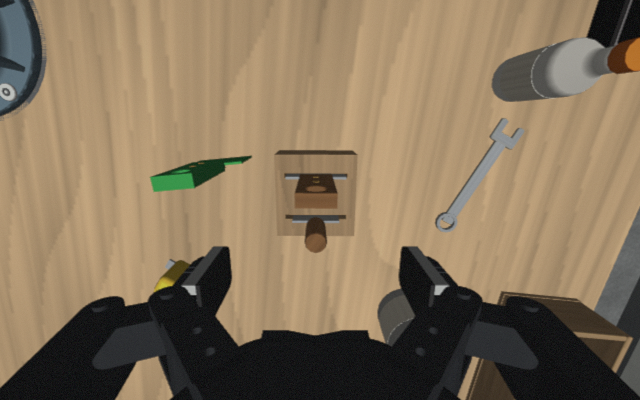

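The wrist view shows the scraper top at (316,190) centred between the open fingers, with the filler at (315,235). Both fingers have clear space, so I'll descend and close.

>>> servo_tool(motion=[[[0,-0.1,3,0,-1],[0,-0.1,6,0,-1],[0,-0.1,9,0,-1],[0,-0.1,10.5,0,-1],[0,-0.1,11,0,-1]]])

```text
time_s: 2.55
eef_pos: [0.4828, -0.1293, 0.1593]
eef_rot: [-0.002, 0.668, 0.745, -0.0]
wrist_force: [0.3, -0.7, -0.0]
opening: 0.997
grasp_force: 0.0
```

>>> servo_tool(motion=[[[0,0,0,0,1],[0,0,0,0,1],[0,0,0,0,1],[0,0,0,0,1],[0,0,0,0,1]]])

```text
time_s: 3.05
eef_pos: [0.4852, -0.1309, 0.1629]
eef_rot: [0.002, 0.669, 0.744, 0.0]
wrist_force: [0.3, -0.0, 6.4]
opening: 0.421
grasp_force: 60.1
```

>>> servo_tool(motion=[[[0,0,0,0,1],[0,0,0,0,1],[0,0,0,0,1]]])

```text
time_s: 3.35
eef_pos: [0.4852, -0.131, 0.1629]
eef_rot: [0.002, 0.669, 0.744, 0.0]
wrist_force: [0.2, 0.3, 5.9]
opening: 0.423
grasp_force: 60.1
```

>>> servo_tool(motion=[[[0,0,-1,0,1],[0,0,-3,0,1],[0,0,-5.5,0,1],[0,0,-8,0,1],[0,0,-10,0,1]]])

```text
time_s: 3.85
eef_pos: [0.4839, -0.1303, 0.263]
eef_rot: [0.0, 0.669, 0.744, 0.0]
wrist_force: [0.2, -0.7, -1.5]
opening: 0.419
grasp_force: 60.5
```

>>> servo_tool(motion=[[[0,0,0,2,1],[0,0,0,6.1,1],[0,0,0,6.1,1],[0,0,0,6.1,1]]])

```text
time_s: 4.25
eef_pos: [0.4838, -0.1302, 0.2612]
eef_rot: [-0.0, 0.707, 0.708, -0.0]
wrist_force: [0.8, -0.4, -1.6]
opening: 0.419
grasp_force: 60.5
```

>>> servo_tool(motion=[[[3,1.2,0,0,1],[7,2.4,0.5,0,1],[11,3.6,1,0,1],[15,4.8,1,0,1],[18,5.9,1,0,1]]])

```text
time_s: 4.75
eef_pos: [0.543, 0.052, 0.2509]
eef_rot: [-0.001, 0.706, 0.708, -0.0]
wrist_force: [0.6, -1.1, -1.4]
opening: 0.424
grasp_force: 60.6
```

>>> servo_tool(motion=[[[1,0,1,0,1],[2,0,2,0,1],[2,0,3,0,1],[2,0,3,0,1]]])

```text
time_s: 5.15
eef_pos: [0.5415, 0.0689, 0.2188]
eef_rot: [-0.002, 0.707, 0.707, -0.002]
wrist_force: [-0.8, 0.4, -1.7]
opening: 0.42
grasp_force: 60.6
```

```bash
python3 - <<'E'
from h import *
from bench import ctrl
from scipy.spatial.transform import Rotation as Ro
o=ctrl.get_obs(); p=o["eef_pos"]; print(p,o["eef_rot"])
ims=[]
for n in ("scene","side","wrist"):
    c=ctrl.camera(n)
    if n=="wrist":
        T=c["hand_eye"]; w,x,y,z=o["eef_rot"]; M=np.eye(4);M[:3,:3]=Ro.from_quat([x,y,z,w]).as_matrix();M[:3,3]=p
        I=np.linalg.inv(M@T); c["R"]=I[:3,:3];c["t"]=I[:3,3]
    np.savez(f"{n}1.npz",**c)
    P,C,u=pts(c,0,640,0,400);C=C.astype(int)
    k=(abs(P[:,0]-p[0])<.045)&(abs(P[:,1]-p[1])<.02)&(P[:,2]>.055)&(P[:,2]<.25)
    br=(C[:,0]>C[:,2]+25)
    t=P[k&br&(P[:,2]>p[2]+.0)]
    print(n,k.sum(),"top",len(t),t.mean(0).round(4) if len(t) else "", np.percentile(P[k&br],[1,50,99],axis=0).round(4).tolist(), "blade z1",np.percentile(P[k&(P[:,2]<.1),2],1) if (k&(P[:,2]<.1)).any() else "")
    if len(t)>10: print("   ",cv2.minAreaRect((t[:,:2]*1000).astype(np.float32)))
    B=P[k&(P[:,2]<p[2]-.005)]
    if len(B)>30:
        q=proj(c,p)[0].astype(int); print("   body x",np.percentile(B[:,0],[1,99]).round(4),"y",np.percentile(B[:,1],[1,50,99]).round(4))
    q=proj(c,[p[0],p[1]+.05,.2])[0].astype(int); r=c["pixels"][max(0,q[1]-65):q[1]+65,max(0,q[0]-65):q[0]+65]
    ims.append(cv2.resize(r,(400,400),interpolation=cv2.INTER_CUBIC) if n!="wrist" else cv2.resize(c["pixels"],(640,400)))
cv2.imwrite("pics/m1.png",np.hstack(ims[:2])[:,:,::-1]); cv2.imwrite("pics/w1.png",ims[2][:,:,::-1])
E
```

```text
[0.54152553 0.06887961 0.21877603] [-0.00152978  0.7074023   0.70680761 -0.00162624]
scene 380 top 8 [0.548  0.0714 0.2294] [[0.5202, 0.0607, 0.0702], [0.5595, 0.0687, 0.171], [0.5791, 0.0792, 0.2331]] blade z1 0.06610136295132678
   body x [0.5097 0.5798] y [0.0625 0.0687 0.0763]
side 892 top 75 [0.5436 0.0698 0.228 ] [[0.5032, 0.0627, 0.0729], [0.5384, 0.0656, 0.1846], [0.5686, 0.0792, 0.2324]] blade z1 0.06629344659739177
    ((534.9141845703125, 70.37802124023438), (51.786041259765625, 17.0145263671875), 5.67822790145874)
   body x [0.5033 0.5779] y [0.063  0.0696 0.0782]
wrist 7386 top 2176 [0.5397 0.0715 0.2275] [[0.5205, 0.0631, 0.1394], [0.5397, 0.0767, 0.2185], [0.5579, 0.0776, 0.2319]] blade z1 0.06721612878042474
    ((539.5587158203125, 68.76785278320312), (22.38745880126953, 63.32175064086914), 89.60171508789062)
   body x [0.5035 0.5752] y [0.0688 0.0768 0.0776]
```

View pics/m1.png

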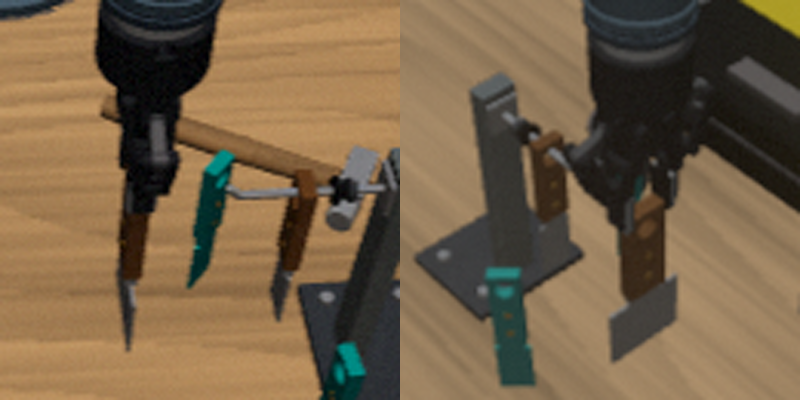

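View pics/w1.png

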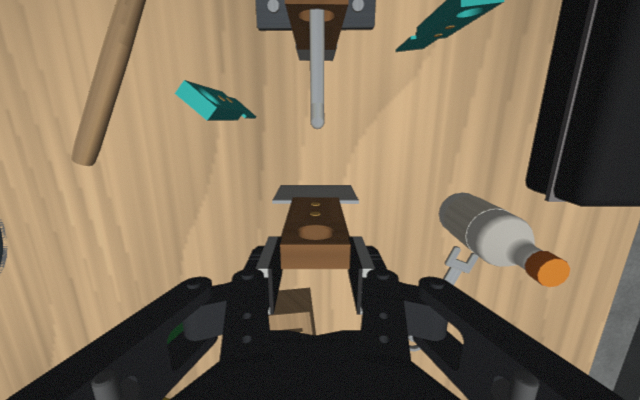

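The pictures show the scraper held square: hole at (316,232) in the wrist view, with the hook bar at column 317 and its tip at (317,122), so they are nearly aligned. Now I'll get the exact relative offset from the wrist depth.

```bash
python3 - <<'E'
from h import *
c=load("wrist1.npz")
P,C,u=pts(c,295,340,0,135)
k=(P[:,2]>.2)&(P[:,2]<.23)&(abs(P[:,0]-.542)<.012)&(P[:,1]<.183); H=P[k]
for y0 in np.arange(.125,.18,.008):
    h=H[abs(H[:,1]-y0)<.004]
    if len(h): print(y0.round(3),len(h),"x",np.percentile(h[:,0],[2,50,98]).round(4),"ztop",np.percentile(h[:,2],[50,95]).round(4))
print("min y",H[:,1].min())
P,C,u=pts(c,260,370,180,275); C=C.astype(int); k=(C[:,0]>C[:,2]+20)&(P[:,2]>.14)&(P[:,2]<.24)&(abs(P[:,1]-.07)<.015); S=P[k]
f=S[(S[:,2]<.222)]; s=np.polyfit(f[:,2],f[:,1],1); print("face lean dy/dz",s[0],"x",np.percentile(f[:,0],[1,99]).round(4), "dy/dx",np.polyfit(f[:,0],f[:,1],1)[0])
t=S[S[:,2]>.2275]; print("top z",np.median(t[:,2]),t.mean(0),np.percentile(t[:,:2],[2,98],axis=0))
b=P[(P[:,2]<.12)&(abs(P[:,1]-.07)<.02)]
P,C,u=pts(c,260,370,180,205); b=P[(P[:,2]<.11)&(abs(P[:,1]-.07)<.02)&(P[:,2]>.05)]; print("blade",b.min(0),b.max(0))
E
```

```text
0.133 65 x [0.5379 0.5409 0.5437] ztop [0.2171 0.2192]
0.141 234 x [0.5374 0.5407 0.5439] ztop [0.2157 0.2185]
0.149 230 x [0.5374 0.5404 0.5439] ztop [0.211  0.2126]
0.157 245 x [0.5374 0.5409 0.5439] ztop [0.2108 0.2123]
0.165 251 x [0.5375 0.5409 0.5439] ztop [0.2109 0.2121]
0.173 264 x [0.5375 0.5404 0.5438] ztop [0.2108 0.2121]
min y 0.1344081268300739
face lean dy/dz -0.02069753724588719 x [0.521 0.558] dy/dx -0.0005126367054739237
top z 0.22811002081102988 [0.53948114 0.07060591 0.22819426] [[0.52218627 0.0635831 ]
 [0.55744911 0.07729056]]
blade [0.50170223 0.07085705 0.0665136 ] [0.57684804 0.07199722 0.10998338]
```

>>> servo_tool(motion=[[[1,0.1,-0.1,0,1],[2.5,0.1,-0.1,0,1],[4,0.1,-0.1,0,1],[4.5,0.1,-0.1,0,1],[4.5,0.1,-0.1,0,1]]])

```text
time_s: 5.8
eef_pos: [0.544, 0.1161, 0.2223]
eef_rot: [-0.0, 0.706, 0.708, -0.0]
wrist_force: [-0.3, -0.3, -1.0]
opening: 0.415
grasp_force: 60.6
```

```bash
cat > rel.py <<'E'
from h import *
from bench import ctrl
from scipy.spatial.transform import Rotation as Ro
def rel(save=None):
    o=ctrl.get_obs(); p=o["eef_pos"]; c=ctrl.camera("wrist"); print("t",o["time_s"],"tcp",p.round(4),"F",o["wrist_force"].round(1))
    w,x,y,z=o["eef_rot"]; M=np.eye(4);M[:3,:3]=Ro.from_quat([x,y,z,w]).as_matrix();M[:3,3]=p
    I=np.linalg.inv(M@c["hand_eye"]); c["R"]=I[:3,:3];c["t"]=I[:3,3]
    P,C,u=pts(c,0,640,0,400); C=C.astype(int); br=C[:,0]>C[:,2]+20
    H=P[~br&(P[:,2]>.2)&(P[:,2]<.23)&(abs(P[:,0]-.542)<.008)&(P[:,1]<.185)&(P[:,1]>p[1]+.012)]
    S=P[br&(P[:,2]>p[2]+.006)&(P[:,2]<p[2]+.02)&(abs(P[:,0]-p[0])<.03)&(abs(P[:,1]-p[1])<.014)]
    b=H[H[:,1]>.15]
    if len(b): print("bar x",np.percentile(b[:,0],[2,98]).mean().round(4),"top",np.percentile(b[:,2],90).round(4),"tip y",H[:,1].min().round(4))
    if len(S): print("scr x",np.percentile(S[:,0],[2,98]).mean().round(4),"ztop",np.percentile(S[:,2],[50,90]).round(4),"y",np.percentile(S[:,1],[2,98]).round(4))
    K=P[br&(P[:,2]>.21)&(P[:,2]<.225)&(abs(P[:,0]-.542)<.013)&(P[:,1]>.175)&(P[:,1]<.21)]
    if len(K): print("knife y",np.percentile(K[:,1],[2,98]).round(4))
    if save: cv2.imwrite(save,c["pixels"][:,:,::-1])
    return c
E
python3 -c "
from rel import *
rel()"
```

```text
t 5.8 tcp [0.544  0.1161 0.2223] F [-0.3 -0.3 -1. ]
bar x 0.542 top 0.214 tip y 0.1345
scr x 0.5422 ztop [0.2314 0.2322] y [0.1104 0.1247]
knife y [0.1873 0.1989]
```

>>> servo_tool(motion=[[[0.4,0,0.04,0,1],[0.9,0,0.04,0,1],[1.4,0,0.04,0,1],[1.9,0,0.04,0,1],[2.4,0,0.04,0,1]]])

```text
time_s: 6.35
eef_pos: [0.5443, 0.139, 0.2219]
eef_rot: [0.0, 0.707, 0.707, 0.0]
wrist_force: [-0.3, 0.2, -1.5]
opening: 0.417
grasp_force: 60.6
```

```bash
python3 -c "
from rel import *
rel('pics/w2.png')"
```

```text
t 6.35 tcp [0.5443 0.139  0.2219] F [-0.3  0.2 -1.5]
bar x 0.5421 top 0.214 tip y 0.151
scr x 0.5424 ztop [0.231  0.2318] y [0.1333 0.1476]
knife y [0.1871 0.1993]
```

View pics/w2.png

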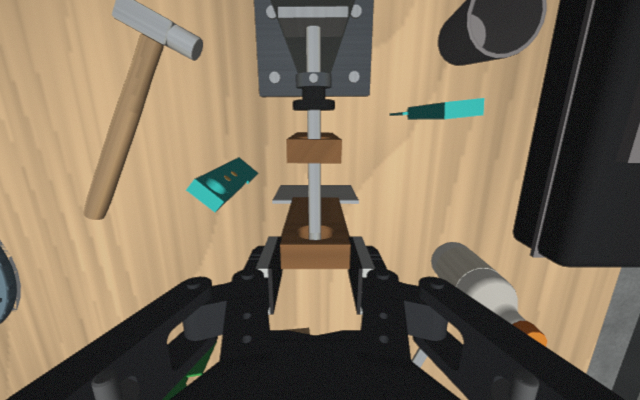

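The scraper is threaded: the bar passes through its hole at (315,232), the knife is at (314,148) and the bumper at (314,100). I'll slide it back toward the knife, lowering the hole toward hanging height.

>>> servo_tool(motion=[[[0.8,-0.02,0,0,1],[1.6,-0.02,0.1,0,1],[2.4,-0.02,0.4,0,1],[3,-0.02,0.6,0,1],[3.4,-0.02,0.7,0,1]]])

```text
time_s: 6.9
eef_pos: [0.5437, 0.1734, 0.2144]
eef_rot: [-0.0, 0.707, 0.707, -0.0]
wrist_force: [0.5, -0.2, -2.3]
opening: 0.418
grasp_force: 60.6
```

>>> servo_tool(motion=[[[0.3,0,0,0,1],[0.6,0,0,0,1],[0.9,0,0,0,1],[1.1,0,0,0,1],[1.3,0,0,0,1]]])

```text
time_s: 7.4
eef_pos: [0.5441, 0.1856, 0.215]
eef_rot: [0.0, 0.707, 0.707, 0.0]
wrist_force: [0.8, -0.2, -2.5]
opening: 0.419
grasp_force: 60.6
```

```bash
python3 -c "
from rel import *
rel('pics/w3.png')"
```

```text
t 7.4 tcp [0.5441 0.1856 0.215 ] F [ 0.8 -0.2 -2.5]
scr x 0.5423 ztop [0.2241 0.2249] y [0.1799 0.1942]
knife y [0.1806 0.206 ]
```

View pics/w3.png

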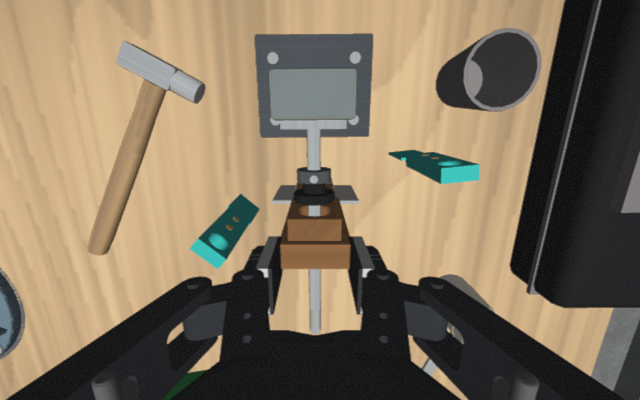

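Scraper and knife are in contact at (315,240), about 7 mm short of the bumper at (314,195). I'll approach in 1 mm steps and watch the y force.

>>> servo_tool(motion=[[[0.1,0,0,0,1],[0.2,0,0,0,1],[0.3,0,0,0,1],[0.4,0,0,0,1],[0.5,0,0,0,1]]])

```text
time_s: 7.95
eef_pos: [0.5441, 0.1906, 0.2149]
eef_rot: [0.0, 0.707, 0.707, 0.0]
wrist_force: [-0.5, -0.4, -0.6]
opening: 0.417
grasp_force: 60.6
```

>>> servo_tool(motion=[[[0.05,0,0,0,1],[0.1,0,0,0,1],[0.15,0,0,0,1],[0.15,0,0,0,1]]])

```text
time_s: 8.35
eef_pos: [0.5441, 0.1922, 0.2149]
eef_rot: [-0.0, 0.707, 0.707, 0.0]
wrist_force: [0.3, -1.3, -1.0]
opening: 0.415
grasp_force: 60.6
```

>>> servo_tool(motion=[[[0.05,0,0,0,1],[0.1,0,0,0,1],[0.1,0,0,0,1]]])

```text
time_s: 8.65
eef_pos: [0.5441, 0.1932, 0.2149]
eef_rot: [0.0, 0.707, 0.707, -0.0]
wrist_force: [0.1, -0.9, -2.5]
opening: 0.416
grasp_force: 60.6
```

>>> servo_tool(motion=[[[0.05,0,0,0,1],[0.1,0,0,0,1],[0.1,0,0,0,1]]])

```text
time_s: 8.95
eef_pos: [0.544, 0.1938, 0.2149]
eef_rot: [0.0, 0.707, 0.707, -0.0]
wrist_force: [0.2, -3.3, -1.7]
opening: 0.421
grasp_force: 60.7
```

>>> servo_tool(motion=[[[0.05,0,0,0,1],[0.1,0,0,0,1],[0.1,0,0,0,1]]])

```text
time_s: 9.25
eef_pos: [0.544, 0.1945, 0.2149]
eef_rot: [0.0, 0.707, 0.707, -0.0]
wrist_force: [-0.2, -5.4, 0.6]
opening: 0.42
grasp_force: 60.8
```

>>> servo_tool(motion=[[[0.05,0,0,0,1],[0.1,0,0,0,1],[0.1,0,0,0,1]]])

```text
time_s: 9.55
eef_pos: [0.5441, 0.195, 0.2149]
eef_rot: [0.001, 0.707, 0.707, -0.001]
wrist_force: [-1.4, -7.3, -0.8]
opening: 0.417
grasp_force: 60.8
```

>>> servo_tool(motion=[[[0.04,0,0,0,1],[0.04,0,0,0,1],[0.04,0,0,0,1],[0.04,0,0,0,1],[0.04,0,0,0,1]]])

```text
time_s: 10.05
eef_pos: [0.5441, 0.1952, 0.2149]
eef_rot: [0.001, 0.707, 0.707, -0.001]
wrist_force: [-1.3, -8.5, -0.3]
opening: 0.417
grasp_force: 60.8
```

>>> servo_tool(motion=[[[0,0,0,0,1],[0,0,0,0,1],[0,0,0,0,1],[0,0,0,0,1],[0,0,0,0,1]]])

```text
time_s: 10.55
eef_pos: [0.5441, 0.1952, 0.2149]
eef_rot: [0.001, 0.707, 0.707, -0.001]
wrist_force: [-0.2, -8.7, -0.1]
opening: 0.42
grasp_force: 60.8
```

>>> servo_tool(motion=[[[0,0,0,0,1],[0,0,0,0,1],[0,0,0,0,1],[0,0,0,0,1],[0,0,0,0,1]]])

```text
time_s: 11.05
eef_pos: [0.5441, 0.1952, 0.2149]
eef_rot: [0.001, 0.707, 0.707, -0.001]
wrist_force: [-1.6, -7.9, 0.3]
opening: 0.423
grasp_force: 60.8
```

>>> servo_tool(motion=[[[-0.1,0,0,0,1],[-0.2,0,0,0,1],[-0.33,0,0,0,1],[-0.33,0,0,0,1]]])

```text
time_s: 11.45
eef_pos: [0.5441, 0.1935, 0.2149]
eef_rot: [-0.0, 0.707, 0.707, 0.0]
wrist_force: [0.5, -1.2, -1.4]
opening: 0.42
grasp_force: 60.7
```

>>> servo_tool(motion=[[[0,0,0.1,0,1],[0,0,0.2,0,1],[0,0,0.3,0,1],[0,0,0.35,0,1],[0,0,0.35,0,1]]])

```text
time_s: 11.95
eef_pos: [0.544, 0.1934, 0.2114]
eef_rot: [-0.0, 0.707, 0.707, 0.0]
wrist_force: [-0.2, -1.0, -1.5]
opening: 0.419
grasp_force: 60.8
```

>>> servo_tool(motion=[[[-0.03,0,0.05,0,1],[-0.03,0,0.1,0,1],[-0.03,0,0.1,0,1]]])

```text
time_s: 12.25
eef_pos: [0.5441, 0.1934, 0.2112]
eef_rot: [-0.0, 0.707, 0.707, 0.0]
wrist_force: [-3.8, 1.0, 4.4]
opening: 0.423
grasp_force: 61.3
```

```bash
python3 -c "
from rel import *
rel()"
```

```text
t 12.25 tcp [0.5441 0.1934 0.2112] F [-3.8  1.   4.4]
scr x 0.5423 ztop [0.2202 0.2211] y [0.1879 0.2069]
knife y [0.188  0.2095]
```

>>> servo_tool(motion=[[[0,0,-0.05,0,1],[0,0,-0.05,0,1]]])

```text
time_s: 12.5
eef_pos: [0.5441, 0.1933, 0.2112]
eef_rot: [-0.0, 0.707, 0.707, 0.0]
wrist_force: [-1.6, 0.7, 4.1]
opening: 0.421
grasp_force: 61.2
```

>>> servo_tool(motion=[[[0,-0.05,0,0,1],[0,-0.1,0,0,1],[0,-0.1,0.03,0,1]]])

```text
time_s: 12.8
eef_pos: [0.5439, 0.1931, 0.2112]
eef_rot: [0.001, 0.707, 0.707, 0.001]
wrist_force: [0.3, 2.9, 5.9]
opening: 0.417
grasp_force: 61.3
```

>>> servo_tool(motion=[[[0,0,-0.06,0,1],[0,0,-0.1,0,1],[0,0,-0.1,0,1]]])

```text
time_s: 13.1
eef_pos: [0.543, 0.1926, 0.2113]
eef_rot: [0.0, 0.707, 0.707, -0.0]
wrist_force: [1.9, 0.7, 2.2]
opening: 0.423
grasp_force: 60.9
```

>>> servo_tool(motion=[[[0,0,-0.05,0,1],[0,0,-0.05,0,0.1],[0,0,-0.05,0,0],[0,0,-0.05,0,-0.2],[0,0,-0.05,0,-0.4]]])

```text
time_s: 13.6
eef_pos: [0.5429, 0.1929, 0.212]
eef_rot: [-0.0, 0.707, 0.707, -0.0]
wrist_force: [0.6, 0.2, 0.9]
opening: 0.698
grasp_force: 0.0
```

>>> servo_tool(motion=[[[0,0,0,0,-0.6],[0,0,0,0,-0.8],[0,0,0,0,-0.8],[0,0,0,0,-0.8]]])

```text
time_s: 14.0
eef_pos: [0.5431, 0.1929, 0.2121]
eef_rot: [0.0, 0.707, 0.707, 0.0]
wrist_force: [-0.8, 0.3, 0.1]
opening: 0.9
grasp_force: 0.0
```

```bash
python3 -c "
from rel import *
rel('pics/w4.png')"
```

```text
t 14.0 tcp [0.5431 0.1929 0.2121] F [-0.8  0.3  0.1]
scr x 0.5403 ztop [0.2203 0.2212] y [0.1873 0.2064]
knife y [0.1873 0.2096]
```

View pics/w4.png

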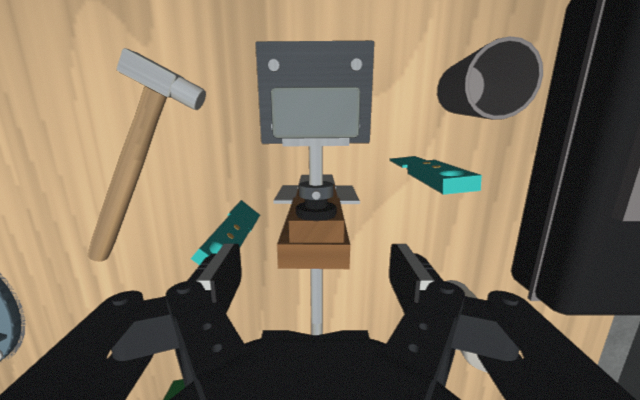

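Both tools now hang together at (315,245), against the bumper, and the fingers are clear on both sides. I'll raise the gripper straight up and then back off.

>>> servo_tool(motion=[[[0,0,-0.5,0,-0.8],[0,0,-2,0,-0.8],[0,0,-4.5,0,-0.8],[0,0,-7.5,0,-0.8],[0,0,-10,0,-0.8]]])

```text
time_s: 14.55
eef_pos: [0.5434, 0.193, 0.3153]
eef_rot: [0.001, 0.707, 0.707, 0.001]
wrist_force: [-0.3, -0.1, 0.8]
opening: 0.899
grasp_force: 0.0
```

>>> servo_tool(motion=[[[-3,0,0,0,-0.8],[-6,0,0,0,-0.8],[-10,0,0,0,-0.8],[-13,-1,0,0,-0.8],[-15,-2,0,0,-0.8]]])

```text
time_s: 15.05
eef_pos: [0.5229, 0.0409, 0.3136]
eef_rot: [0.001, 0.708, 0.706, 0.0]
wrist_force: [0.9, 0.7, -0.5]
opening: 0.902
grasp_force: 0.0
```

>>> servo_tool(motion=[[[0,0,0,0,-0.8],[0,0,0,0,-0.8],[0,0,0,0,-0.8],[0,0,0,0,-0.8],[0,0,0,0,-0.8]]])

```text
time_s: 15.55
eef_pos: [0.5231, 0.0437, 0.3121]
eef_rot: [-0.0, 0.707, 0.707, -0.0]
wrist_force: [0.3, -0.5, 0.8]
opening: 0.899
grasp_force: 0.0
```

```bash
python3 - <<'E'
from h import *
from bench import ctrl
ims=[]
for n in ("scene","side"):
    c=ctrl.camera(n)
    q=proj(c,[.543,.2,.17])[0].astype(int); r=c["pixels"][q[1]-65:q[1]+65,q[0]-65:q[0]+65]
    ims.append(cv2.resize(r,(400,400),interpolation=cv2.INTER_CUBIC))
    P,C,u=pts(c,0,640,0,400);C=C.astype(int); k=(C[:,0]>C[:,2]+20)&(P[:,2]>.14)&(P[:,2]<.225)&(abs(P[:,0]-.543)<.03)&(abs(P[:,1]-.2)<.03)
    print(n,np.percentile(P[k],[1,99],axis=0).round(4).tolist())
    z=load(f"{n}0.npz"); 
    for nm,X in (("turqA",[.457,.15,.13]),("turqB",[.655,.213,.13]),("green",[.35,-.13,.14]),("filler",[.48,-.185,.12])):
        a,b=proj(c,X)[0].astype(int); print(nm,np.abs(c["pixels"][b-12:b+12,a-9:a+9].astype(int)-z["pixels"][b-12:b+12,a-9:a+9]).mean().round(1))
cv2.imwrite("pics/m5.png",np.hstack(ims)[:,:,::-1])
E
```

```text
scene [[0.5238, 0.1858, 0.1411], [0.5632, 0.213, 0.2235]]
turqA 3.3
turqB 2.7
green 4.2
filler 3.7
side [[0.5208, 0.1865, 0.1409], [0.5592, 0.215, 0.222]]
turqA 1.9
turqB 4.0
green 1.4
filler 1.6
```

View pics/m5.png

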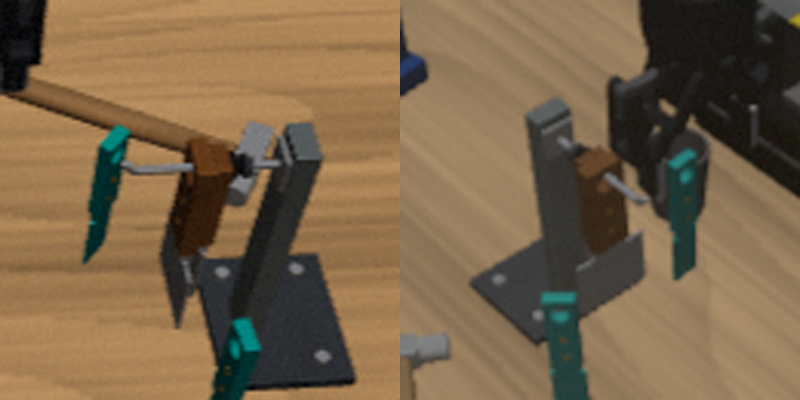

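Both tools hang side by side on the hook, at (205,200) in the left view and (605,205) in the right. The gripper is clear and the bystanders I checked haven't moved, so I'm handing in.

```bash
python3 -c "
from bench import ctrl
print(ctrl.hand_in())"
```

```text
the job is handed in; nothing more can be done
None
```

The job is handed in: the scraper hangs on the hook in front of the knife, the pair was held against the bumper for about 1 s at roughly 8 N (about 2 mm of give), and both tools now hang freely side by side with the arm clear.

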